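# Clip the angle gauge into its rest and hold it on the mark

### The job

Take the angle gauge by its top tab and, dial facing away from the robot as it stands, push its cross rod down past the sprung jaw of the clip rest until it is fully home in both forks with the jaw closed over it. Then rock the gauge about its rod until the swinging pointer settles between the prongs of the index tab, clear of the rubber stud below, and finish still holding it steady there in the gripper. Leave the phone frame, screwdriver and jar where they are.

Things in the scene. Friction and masses are not known exactly. Their poses are not given: they have to be found in the camera images.
- gauge: Loose upright angle gauge, 0.28 kg, 162 mm tall. Origin: centre of its underside; z up, +x out of the white dial, y along its width. Dark foot 36 (x) x 56 (y) x 10 mm; round grey body of radius 48, 12 thick, centred 75 up; flat grip tab on top. Pointer and index stand 6 mm out of the dial. Its centre of mass is above the rod: unheld in the forks, it falls over.
- rod (a point): Centre of the gauge's steel cross rod, 16 mm above its underside; axes as the gauge's. The rod, 8 mm thick, runs along x and sticks out to 38 mm on both sides.
- grip_tab (a point): Middle of the grip tab, a good grasp point, 143 mm above the gauge's underside and 127 mm above its rod; axes as the gauge's. The tab is 12 mm thick (x), 34 mm wide (y), from 123 to 162 mm up: close the fingers along x on its flat faces.
- pointer (a joint): Swing (rad) of the dark hanging pointer, on a pivot 100 mm above the gauge's underside. It swings freely about the gauge's x axis and hangs plumb after about 1 s: 0 with the gauge upright, +t with the gauge rolled by -t about its own x axis (top towards its +y side).
- index (a joint): Where the brass index tab is set on the dial (rad), same pivot and sense as the pointer; between 0.17 and 0.42, stiff, it stays as found. The pointer is on the mark when both joints read the same.
- pointer_tip (a point): Tip of the pointer, 56 mm from its pivot; its z axis points along the pointer to the pivot. The pointer is 2.5 mm wide.
- index_gap (a point): Middle of the gap between the two prongs of the index tab, 56 mm from the pivot; its z axis points to the pivot. The prongs are 2 mm wide, the gap 8 mm.
- rest: Fixed aluminium clip rest, base 100 (x) x 90 (y) x 10 mm. Origin: centre of its underside; z up, x along the clipped rod, the dial goes to +x. Two forks at x = 22 to 36 mm either side, with 44 mm between them for the foot. Slots 11 mm wide at y = 0, floor 50 mm up; at -y a tall prong, its lip flared to y = -12 at 82 up; at +y a short prong, 60 high, and the jaw.
- seat (a point): Centre of the rod when home in both forks: 54 mm above the underside of the rest, midway between the forks; axes as the rest's.
- jaw (a joint): Sprung hinged jaw (rad), one piece with a nose over each slot: 0 closed, grows as pushed outward (+y), about 0.07 while the rod passes, at most 0.35. Its top slopes from 78 mm up at the outside to 61 mm at the nose; the rod pushed down this slope opens it (3 to 8 N in all), then it snaps back over the rod, 1.5 to 2 mm above it.
- stud: Black rubber stud with an uneven top, 34 mm wide (x), on the rest's base under the foot of the clipped gauge: 26 mm high on the +y half, 29 mm on the -y half. Origin and axes as the rest's. An unheld gauge tips until its foot leans on it: 0.5 to 0.6 rad to +y or 0.35 rad to -y.
- phone_frame: Bystander: an opened phone frame lying flat, 72 x 146 x 8 mm, origin at the centre of its underside.
- driver: Bystander: a small screwdriver lying down, 150 mm long, origin under its middle.
- screw_jar: Bystander: a small jar with a lid, 48 mm wide, 45 mm high, origin at the centre of its underside.
Things that resemble listed ones, but are neither listed nor needed, are in the scene too. There is more than one size of the rest; the job needs the smaller.

How it is judged:
On the way, in this order (a step that is already met when the one before it is completed fails the run):
1. the gauge's rod is home in both forks and the jaw has closed over it (z of rod in the frame of rest between 0.05 and 0.0565 m and y of rod in the frame of rest between -0.0035 and 0.0035 m and x of rod in the frame of rest between -0.008 and 0.008 m and angle between the x axis of gauge and the x axis of rest, either way round below 0.1 rad and x of pointer_tip in the frame of rest above 0 m and value of joint jaw below 0.06 rad), for 0.2 s.
2. the clipped gauge is rocked until its pointer settles on the mark (all of step 1 and angle between the z axis of pointer_tip and the z axis of index_gap, either way round below 0.06 rad and velocity of joint pointer between -0.3 and 0.3 rad/s and angular speed of gauge below 0.15 rad/s and contact force between the fingers and gauge above 1 N and contact force between gauge and stud below 0.2 N), for 0.3 s.
At the end, for the whole second after the job is handed in: Rod home in both forks (within 2.5 mm in height, 3.5 mm across, 8 mm along), dial to the front, jaw closed over it (under 0.06 rad); pointer still and within 0.06 rad of the index; gauge steady, held by the gripper (over 1 N), not leaning on the stud (under 0.2 N) (all of step 2); the arm keeps its last pose, push and grip.
It fails at once if a bystander (phone frame, screwdriver or jar) is moved by more than 25 mm (distance of any of phone_frame, driver, screw_jar from where it was at the start of the episode above 0.025 m).
It also fails if it takes over 45 s, if anything falls off the work surface, if the arm or the gripper's body presses on something with over 40 N, if the wrist force passes 120 N, or if a joint passes its speed limit or range.

### The arm

A 6-joint arm with a two-finger parallel gripper is mounted at the origin on the work surface. World frame = base frame: x ahead of the robot, y to its left, z up, the work surface at z = 0. Lengths are in m, angles in rad, forces in N, time in s.
With the tool pointing down it reaches from about 0.35 to 0.925 m from the base axis. Payload 6.4 kg.
Tool frame: the origin (TCP) lies at the very end of the fingers, on their centre line; the grasp point (between the pads) lies ctrl.grip_point_offset behind it (ctrl.grip_point_offset is the distance from the TCP to the grasp point, in m); z points along the fingers, x is the direction in which the jaws open and shut, and the axes are right-handed (so a half turn about z gives the same grasp; the last joint's range is limited). The gripper opens to 85 mm and grips with 20 to 120 N. Pads are 22 mm wide; open, the fingers measure 114 mm over their backs; the gripper's body (76 mm by 85 mm) begins 54 mm behind the grasp point. The pads swing forward as they close: fully open they stand 13 mm farther back than shut.
Start: joints at [1.062, 0.245, 1.558, -0, 1.339, -0.174], TCP at [0.214, 0.614, 0.231] pointing down, gripper open.
Joint ranges: [-3.13, 3.13], [-1.02, 2.26], [0.13, 2.54], [-0.95, 4.09], [0.21, 2.88], [-2.74, 2.74]. Speed limits (rad/s): [2.57, 2.57, 3.14, 3.14, 3.14, 3.14].

### API

Orientations are given as a 3x3 rotation matrix whose columns are the frame's x, y, z axes.
In Python, from workcell import sense, optics, order, ctrl gives the robot as it stands.
- The arm moves only by the tool play_rows, never from a script. Its argument "targets" is a list of rows, each an object with "offset": the shift along the world's x, y, z each as a share of 40 mm, from -1 to 1, a list of three; "delta_rot": the turn, a rotation vector about the world's x, y, z each as a share of 0.08 rad, from -1 to 1, a list of three; "fingers": the opening, from -1 (shut) to 1 (fully open). In form: [{"offset": [x, y, z], "delta_rot": [ax, ay, az], "fingers": fingers}, ...]. A call has 1 to 12 rows; each row shifts and turns the commanded pose from where the row before left it; what a row does not reach is not made up. A row lasts 1/12 s, in which the tool goes at most 41.7 mm and 7.16 degrees, less where a joint would pass 70% of its speed; a pose out of reach is approached as far as the arm can. A call with a number of a shift or a turn outside -1 to 1 is refused whole. A call with a gripper value outside its range is refused whole. The fingers move at their own pace and stop on an object; "newtons" is the grip in N (left out, the last holds). Time passes only in rows, so rows that do not move let the fingers close. It gives the time, the measured TCP pose, the force and the opening at its end, in the units of the state.
- sense(): the state, without advancing time (a new reading comes with each control period).
- optics.grab_frame(name): name is "side" or "top" or "wrist"; returns (picture, depth): 400x640x3 uint8, red, green, blue; 400x640 float32, m along the optical axis (not along the pixel's ray), 0 where there is no reading.
- optics.camera_model(name): a dict with "K" (3x3 intrinsics, pixels), "extrinsics" (4x4, takes a point from world to camera coordinates). Camera axes: x right, y down, z forward; pixel columns grow to the right and rows downward; lengths in m; the calibration is good to about 2 mm. A picture is of the moment at which its call begins: read the wrist's pose just before it. camera_model takes no time and is no camera call; for the wrist camera it gives the pose at the moment of the call.
- order.job_done(): hands the job in, once; it reports no verdict.
The state is a dict: "t": time; "joints": joint angles; "qd": joint speeds; "joint_torque": joint torques, N m; "tcp_pos": TCP position; "eef_rot": TCP orientation; "ft_force": force on the tool from outside, world axes, zero at the start; "torque": the same for the moment, N m; "finger_gap": finger opening in m.
Only numpy, scipy, OpenCV 4.12 (cv2) and the standard library are available. Lean on these libraries where they do the work, as an engineer would, in place of code of your own. Each camera call takes 0.05 s, during which the arm holds its last target. There are 200 camera calls.

## Working session

There is one attempt and no reset: what is moved stays moved. The work goes in short steps, Python scripts to look and compute and a tool call to move; the robot and the scene stay as the last step left them, time stands still between calls to the robot, and variables do not carry over. Pictures are saved under pics/ and viewed, about 8 in all and at most 12, crops included, and the job is handed in when it is done.

Besides the shell and the picture viewer there is one more tool, called after ">>>" as name(argument=value, ...), one argument or row to a line, values as JSON. play_rows: Moves the arm, as the interface text tells. Shift numbers are shares of 40 mm and turn numbers shares of 0.08 rad, none past 1 either way. Its arguments: {"type":"object","properties":{"targets":{"type":"array"},"newtons":{"type":"number"}},"required":["targets"]}

```bash
mkdir -p pics; ls; cat > h.py <<'E'
from workcell import sense, optics, order, ctrl
import numpy as np, cv2
def grab(n,save=None):
    m=optics.camera_model(n); p,d=optics.grab_frame(n)
    if save: cv2.imwrite('pics/'+save,p[:,:,::-1]); np.savez('pics/'+save[:-4],p=p,d=d,K=m['K'],E=m['extrinsics'])
    return p,d,m['K'],m['extrinsics']
def pts(d,K,E):
    K=np.array(K);E=np.array(E)
    v,u=np.mgrid[:d.shape[0],:d.shape[1]]
    c=np.stack([(u-K[0,2])/K[0,0]*d,(v-K[1,2])/K[1,1]*d,d],-1)
    return (c-E[:3,3])@E[:3,:3]
def load(s):
    z=np.load('pics/'+s+'.npz'); return z['p'],z['d'],z['K'],z['E']
E
python3 - <<'E'
from h import *
for n in ('side','top','wrist'):
    p,d,K,E=grab(n,n+'0.png'); print(n,K[0][0],np.linalg.inv(np.array(E))[:3].round(3).tolist(),(d>0).mean())
s=sense();print(s['t'],s['tcp_pos'],s['eef_rot'],s['finger_gap'],s['ft_force'],ctrl.grip_point_offset)
a=[cv2.imread(f'pics/{n}0.png') for n in ('side','top')]
cv2.imwrite('pics/st.png',cv2.resize(np.vstack(a),None,fx=.75,fy=.75))
E
```

```text
pics
side 464.06611298982125 [[0.977, -0.148, 0.152, 0.3], [-0.212, -0.654, 0.727, -0.998], [-0.008, -0.742, -0.67, 1.007]] 0.995859375
top 455.0289810523226 [[-0.019, -0.991, 0.133, 0.344], [-0.999, 0.023, 0.024, -0.003], [-0.027, -0.133, -0.991, 1.227]] 0.996015625
wrist 349.05119348953787 [[0.329, 0.904, 0.272, 0.144], [0.944, -0.315, -0.096, 0.637], [-0.001, 0.288, -0.958, 0.373]] 0.99609375
0.15 [0.21336595 0.61354232 0.23044131] [[ 3.28571380e-01  9.44478868e-01 -7.17901637e-04]
 [ 9.44478024e-01 -3.28572066e-01 -1.28803708e-03]
 [-1.45240623e-03 -2.54830199e-04 -9.99998913e-01]] 0.08538271251846766 [1.41534009 0.18709197 0.44444107] 0.0187
```

View pics/st.png

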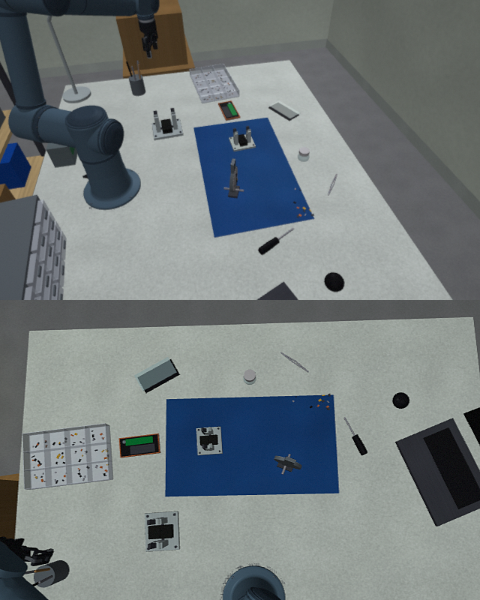

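Top view (in shown pixels): candidates for the rest are one on the mat at (208,441) and one off the mat at (161,531). The one on the mat looks smaller. The gauge is at (287,464). I'll confirm with enlarged crops and measure.

```bash
python3 - <<'E'
from h import *
p,d,K,E=load('top0'); ps,ds,Ks,Es=load('side0')
r=lambda im,x,y,w,h:cv2.resize(im[y:y+h,x:x+w,::-1],(400,300),interpolation=cv2.INTER_CUBIC)
a=np.hstack([r(p,235,150,80,60),r(p,343,188,80,60)])
b=np.hstack([r(ps,285,155,80,60),r(ps,270,200,100,75)])
cv2.imwrite('pics/crops.png',np.vstack([a,b]))
P=pts(d,K,E)
def an(x,y,w,h,lo,hi,name):
    Q=P[y:y+h,x:x+w].reshape(-1,3); Q=Q[(Q[:,2]>lo)&(Q[:,2]<hi)]
    if len(Q)<5: print(name,len(Q));return
    rc=cv2.minAreaRect(Q[:,:2].astype(np.float32)); print(name,len(Q),np.round(Q.mean(0),4),'rect',np.round(rc[0],4),np.round(rc[1],4),round(rc[2],1),'zmax',Q[:,2].max().round(4))
an(235,150,80,60,.006,.2,'small all');an(235,150,80,60,.006,.016,'small base');an(235,150,80,60,.05,.2,'small hi')
an(180,270,70,75,.006,.2,'big all');an(180,270,70,75,.05,.2,'big hi')
an(343,188,80,60,.006,.3,'gauge all');an(343,188,80,60,.14,.3,'gauge tab');an(343,188,80,60,.06,.12,'gauge body');an(343,188,80,60,.006,.03,'gauge foot')
E
```

```text
small all 1183 [0.545  0.1478 0.0241] rect [0.5657 0.1637] [0.2158 0.1554] 88.6 zmax 0.0848
small base 637 [0.5436 0.1473 0.0099] rect [0.5657 0.1637] [0.2158 0.1554] 88.6 zmax 0.0158
small hi 169 [0.5469 0.1495 0.0688] rect [0.547  0.1494] [0.072  0.0342] 3.5 zmax 0.0848
big all 2329 [0.2305 0.3114 0.0325] rect [0.2365 0.3227] [0.1704 0.1828] 85.9 zmax 0.1119
big hi 394 [0.228  0.315  0.0883] rect [0.229  0.3181] [0.0948 0.0472] 2.9 zmax 0.1119
gauge all 549 [ 0.451  -0.123   0.0753] rect [ 0.4661 -0.1281] [0.2074 0.1434] 87.1 zmax 0.1669
gauge tab 89 [ 0.4542 -0.1238  0.1602] rect [ 0.4549 -0.1242] [0.0331 0.0122] 66.3 zmax 0.1669
gauge body 205 [ 0.4527 -0.1228  0.0976] rect [ 0.4552 -0.1243] [0.0938 0.013 ] 67.9 zmax 0.1199
gauge foot 194 [ 0.4479 -0.1237  0.012 ] rect [ 0.4661 -0.1281] [0.2074 0.1434] 87.1 zmax 0.0287
```

View pics/crops.png

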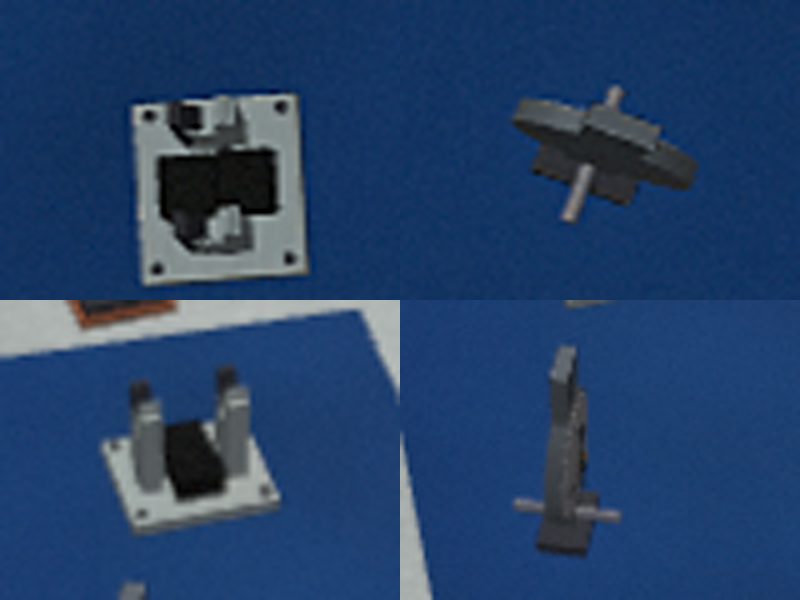

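The rest on the mat (top pixel about (277,188)) is the one I need. It is 82 to 85 mm high and 72 mm over the forks, while the other is 112 mm and 95 mm. I'll move the wrist camera over it, then on to the gauge.

>>> play_rows(
  targets=[
    {"offset": [0.52,-0.72,-0.05],"delta_rot": [0,0,-0.966],"fingers": 1},
    {"offset": [0.52,-0.72,-0.05],"delta_rot": [0,0,-0.966],"fingers": 1},
    {"offset": [0.52,-0.72,-0.05],"delta_rot": [0,0,-0.966],"fingers": 1},
    {"offset": [0.52,-0.72,-0.05],"delta_rot": [0,0,-0.966],"fingers": 1},
    {"offset": [0.52,-0.72,-0.05],"delta_rot": [0,0,-0.966],"fingers": 1},
    {"offset": [0.52,-0.72,-0.05],"delta_rot": [0,0,-0.966],"fingers": 1},
    {"offset": [0.52,-0.72,-0.05],"delta_rot": [0,0,-0.966],"fingers": 1},
    {"offset": [0.52,-0.72,-0.05],"delta_rot": [0,0,-0.966],"fingers": 1},
    {"offset": [0.52,-0.72,-0.05],"delta_rot": [0,0,-0.966],"fingers": 1},
    {"offset": [0.52,-0.72,-0.05],"delta_rot": [0,0,-0.966],"fingers": 1},
    {"offset": [0.52,-0.72,-0.05],"delta_rot": [0,0,-0.966],"fingers": 1},
    {"offset": [0.52,-0.72,-0.05],"delta_rot": [0,0,-0.966],"fingers": 1},
  ],
)

```text
t: 1.15
tcp_pos: [0.4637, 0.2667, 0.207]
eef_rot: [[0.954, 0.3, -0.0], [0.3, -0.954, 0.0], [-0.0, -0.0, -1.0]]
ft_force: [0.0, 0.9, 0.4]
finger_gap: 0.0854
```

>>> play_rows(
  targets=[
    {"offset": [0.52,-0.72,-0.05],"delta_rot": [0,0,-0.966],"fingers": 1},
    {"offset": [0.52,-0.72,-0.05],"delta_rot": [0,0,-0.966],"fingers": 1},
    {"offset": [0.52,-0.72,-0.05],"delta_rot": [0,0,-0.966],"fingers": 1},
    {"offset": [0.52,-0.72,-0.05],"delta_rot": [0,0,-0.966],"fingers": 1},
    {"offset": [0,0,0],"delta_rot": [0,0,0],"fingers": 1},
    {"offset": [0,0,0],"delta_rot": [0,0,0],"fingers": 1},
    {"offset": [0,0,0],"delta_rot": [0,0,0],"fingers": 1},
  ],
)

```text
t: 1.73
tcp_pos: [0.5459, 0.1533, 0.1989]
eef_rot: [[1.0, -0.0, -0.001], [-0.0, -1.0, 0.0], [-0.001, -0.0, -1.0]]
ft_force: [-0.3, -0.8, 0.5]
finger_gap: 0.0855
```

```bash
python3 - <<'E'
from h import *
s=sense();print(s['t'],s['tcp_pos'].round(4) if hasattr(s['tcp_pos'],'round') else s['tcp_pos'],np.round(s['joints'],3),s['qd'])
p,d,K,E=grab('wrist','w1.png'); 
P=pts(d,K,E); cv2.imwrite('pics/w1b.png',cv2.resize(p[:,:,::-1],(800,500)))
m=(P[...,2]>.05)&(P[...,2]<.1)
lab=cv2.connectedComponentsWithStats(m.astype(np.uint8))
for i in range(1,lab[0]):
    if lab[2][i,4]>30:
        Q=P[lab[1]==i]; print(lab[2][i],Q.mean(0).round(4),Q.min(0).round(4),Q.max(0).round(4))
E
```

```text
1.7333 [0.5459 0.1533 0.1989] [0.074 0.085 1.8   0.    1.258 0.074] [ 2.51641355e-02 -1.08313188e-02  6.65259327e-03 -2.02706004e-03
 -4.71592417e-06  2.09249089e-03]
[344 167  22  50 812] [0.5759 0.1516 0.0704] [0.569  0.1341 0.0501] [0.5843 0.1682 0.0832]
[273 171  22  49 832] [0.5193 0.1487 0.0699] [0.5118 0.1316 0.05  ] [0.5266 0.1653 0.0832]
```

View pics/w1b.png

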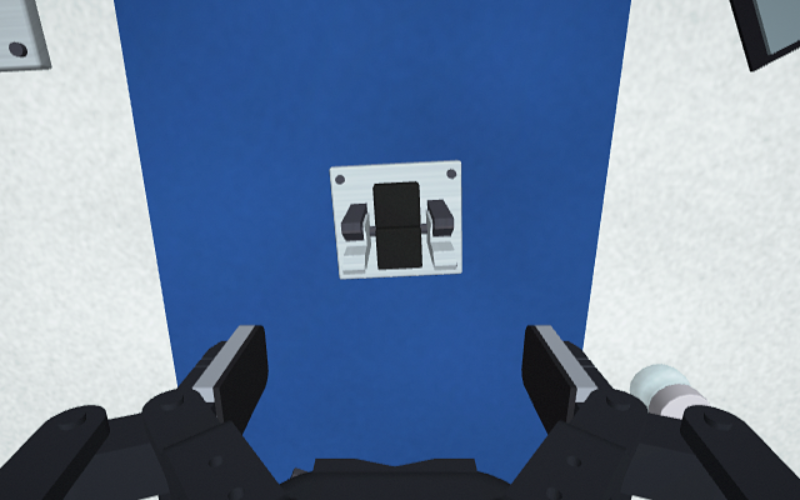

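```bash
cat >> h.py <<'E'
def ray(uv,K,E,z):
    K=np.array(K);E=np.array(E);uv=np.atleast_2d(uv).astype(float)
    c=np.c_[(uv[:,0]-K[0,2])/K[0,0],(uv[:,1]-K[1,2])/K[1,1],np.ones(len(uv))]
    w=c@E[:3,:3]; o=-E[:3,:3].T@E[:3,3]
    return o+w*((z-o[2])/w[:,2])[:,None]
def base(name,x0,y0,x1,y1):
    p,d,K,E=load(name)
    hsv=cv2.cvtColor(p,cv2.COLOR_RGB2HSV); m=np.zeros(p.shape[:2],np.uint8)
    m[y0:y1,x0:x1]=(~((hsv[...,1]>110)&(hsv[...,2]>60)))[y0:y1,x0:x1]
    c=max(cv2.findContours(m,cv2.RETR_EXTERNAL,cv2.CHAIN_APPROX_NONE)[0],key=cv2.contourArea)[:,0]
    W=ray(c,K,E,.010)[:,:2].astype(np.float32); r=cv2.minAreaRect(W); print(name,'base',np.round(r[0],4),np.round(r[1],4),r[2])
E
python3 - <<'E'
from h import *
base('w1',240,110,390,240); base('top0',250,160,305,212)
E
```

```text
w1 base [0.5477 0.15  ] [0.0992 0.0904] 2.9259285926818848
top0 base [0.5469 0.1505] [0.1017 0.0914] 3.0384531021118164
```

>>> play_rows(
  targets=[
    {"offset": [-0.046,-0.31,0],"delta_rot": [0,0,-1],"fingers": 1},
    {"offset": [-0.046,-0.31,0],"delta_rot": [0,0,-1],"fingers": 1},
    {"offset": [-0.046,-0.31,0],"delta_rot": [0,0,-1],"fingers": 1},
    {"offset": [-0.046,-0.31,0],"delta_rot": [0,0,-1],"fingers": 1},
    {"offset": [-0.046,-0.31,0],"delta_rot": [0,0,-1],"fingers": 1},
    {"offset": [-0.046,-0.31,0],"delta_rot": [0,0,-1],"fingers": 1},
    {"offset": [-0.046,-0.31,0],"delta_rot": [0,0,-1],"fingers": 1},
    {"offset": [-0.046,-0.31,0],"delta_rot": [0,0,-1],"fingers": 1},
    {"offset": [-0.046,-0.31,0],"delta_rot": [0,0,-1],"fingers": 1},
    {"offset": [-0.046,-0.31,0],"delta_rot": [0,0,-1],"fingers": 1},
    {"offset": [-0.046,-0.31,0],"delta_rot": [0,0,-1],"fingers": 1},
    {"offset": [-0.046,-0.31,0],"delta_rot": [0,0,-1],"fingers": 1},
  ],
)

```text
t: 2.78
tcp_pos: [0.5237, 0.0053, 0.1994]
eef_rot: [[0.572, -0.82, 0.0], [-0.82, -0.572, 0.0], [-0.0, -0.0, -1.0]]
ft_force: [0.2, 0.2, -1.0]
finger_gap: 0.0855
```

>>> play_rows(
  targets=[
    {"offset": [-0.046,-0.31,0],"delta_rot": [0,0,-1],"fingers": 1},
    {"offset": [-0.046,-0.31,0],"delta_rot": [0,0,-1],"fingers": 1},
    {"offset": [-0.046,-0.31,0],"delta_rot": [0,0,-1],"fingers": 1},
    {"offset": [-0.046,-0.31,0],"delta_rot": [0,0,-1],"fingers": 1},
    {"offset": [-0.046,-0.31,0],"delta_rot": [0,0,-1],"fingers": 1},
    {"offset": [-0.046,-0.31,0],"delta_rot": [0,0,-1],"fingers": 1},
    {"offset": [-0.046,-0.31,0],"delta_rot": [0,0,-1],"fingers": 1},
    {"offset": [-0.046,-0.31,0],"delta_rot": [0,0,-1],"fingers": 1},
    {"offset": [-0.046,-0.31,0],"delta_rot": [0,0,-1],"fingers": 1},
    {"offset": [-0.046,-0.31,0],"delta_rot": [0,0,-1],"fingers": 1},
    {"offset": [-0.046,-0.31,0],"delta_rot": [0,0,-1],"fingers": 1},
    {"offset": [-0.046,-0.31,0],"delta_rot": [0,0,-1],"fingers": 1},
  ],
)

```text
t: 3.78
tcp_pos: [0.5021, -0.1434, 0.1993]
eef_rot: [[-0.344, -0.939, 0.0], [-0.939, 0.344, 0.0], [-0.0, -0.0, -1.0]]
ft_force: [0.4, -0.1, 0.5]
finger_gap: 0.0856
```

>>> play_rows(
  targets=[
    {"offset": [0,0,0],"delta_rot": [0.33,0.8,0],"fingers": 1},
    {"offset": [0,0,0],"delta_rot": [0.33,0.8,0],"fingers": 1},
    {"offset": [0,0,0],"delta_rot": [0.33,0.8,0],"fingers": 1},
    {"offset": [0,0,0],"delta_rot": [0.33,0.8,0],"fingers": 1},
    {"offset": [0,0,0],"delta_rot": [0.33,0.8,0],"fingers": 1},
    {"offset": [0,0,0],"delta_rot": [0,0,0],"fingers": 1},
    {"offset": [0,0,0],"delta_rot": [0,0,0],"fingers": 1},
    {"offset": [0,0,0],"delta_rot": [0,0,0],"fingers": 1},
  ],
)

```text
t: 4.45
tcp_pos: [0.5021, -0.1435, 0.1993]
eef_rot: [[-0.343, -0.886, -0.313], [-0.939, 0.319, 0.129], [-0.014, 0.338, -0.941]]
ft_force: [-0.8, -0.3, -0.2]
finger_gap: 0.0854
```

```bash
python3 - <<'E'
from h import *
s=sense();print(s['t'],s['tcp_pos'])
p,d,K,E=grab('wrist','w2.png')
# where gauge should be
g=np.array([.92,-.38,0]);o=np.array([.4548,-.1242,0])
q=o+.012*g+[0,0,.075]; c=np.array(K)@(np.array(E)[:3]@np.r_[q,1]); u,v=(c[:2]/c[2]).astype(int); print(u,v,c[2])
x0=np.clip(u-80,0,480);y0=np.clip(v-60,0,280)
cv2.imwrite('pics/w2b.png',cv2.resize(p[y0:y0+120,x0:x0+160,::-1],(800,600),interpolation=cv2.INTER_CUBIC));print(x0,y0)
E
```

```text
4.45 [ 0.50206693 -0.1435404   0.1993013 ]
315 183 0.28061705618078486
235 123
```

View pics/w2b.png

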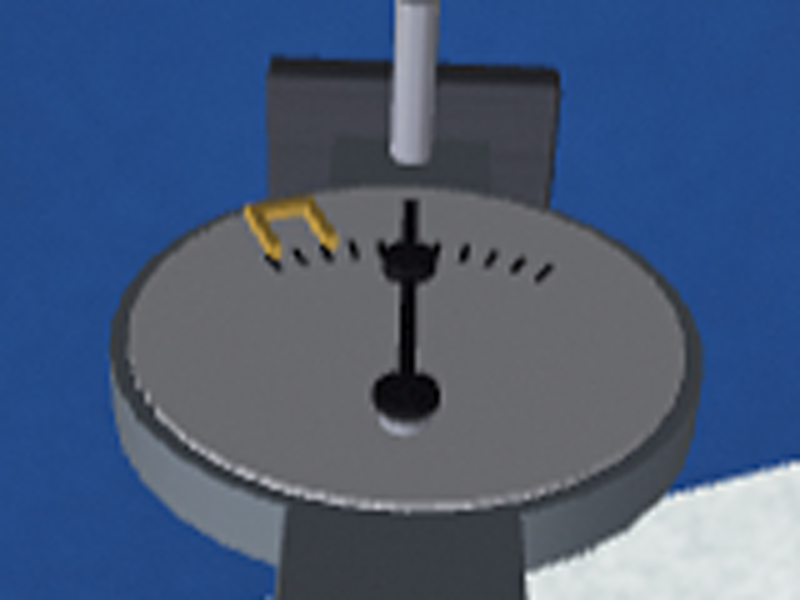

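```bash
cat >> h.py <<'E'
def plane(uv,K,E,o,n):
    K=np.array(K);E=np.array(E);uv=np.atleast_2d(uv).astype(float)
    c=np.c_[(uv[:,0]-K[0,2])/K[0,0],(uv[:,1]-K[1,2])/K[1,1],np.ones(len(uv))]
    w=c@E[:3,:3]; a=-E[:3,:3].T@E[:3,3]
    return a+w*(((o-a)@n)/(w@n))[:,None]
E
python3 - <<'E'
from h import *
p,d,K,E=load('w2'); hsv=cv2.cvtColor(p,cv2.COLOR_RGB2HSV)
P=pts(d,K,E)
# gauge dial plane fit from depth: white dial pixels region
th=np.radians(67.5); gy=np.array([np.cos(th),np.sin(th),0]);
v,u=np.mgrid[:400,:640]
mk=(abs(u-(235+80))<45)&(v>123+52)&(v<123+90)&(p.min(2)>70)
Q=P[mk]; c=Q.mean(0); n=np.linalg.svd(Q-c,full_matrices=0)[2][2]; n*=np.sign(n[0]); print('dial',c,n,len(Q),'yaw',np.degrees(np.arctan2(n[1],n[0])))
n=np.array([n[0],n[1],0]);n/=np.linalg.norm(n); gy=np.cross([0,0,1],n)
f=lambda x,y:np.array([235+x/5-.4,123+y/5-.4])
for off in (.004,.006):
    o=c+n*off
    yz=lambda uv:np.c_[(plane(uv,K,E,o,n)-o)@gy,plane(uv,K,E,o,n)[:,2]]
    pv=yz(f(406,393))[0]; tip=yz(f(410,203))[0]
    m=(hsv[...,0]>10)&(hsv[...,0]<30)&(hsv[...,1]>130)&(hsv[...,2]>100)&(v>123)&(v<180)&(u>270)&(u<310)
    pv0=np.array([pv[0],.100])
    w=yz(np.c_[u[m],v[m]])-pv0; a=np.arctan2(w[:,0],-w[:,1]); r=np.hypot(*w.T)
    print(off,'pv',pv,'tip',tip,'len',np.hypot(*(tip-pv)),'tipang',np.arctan2(*( (tip-pv)*[1,-1])))
    print(len(r),'idx mean',a.mean(),a.min(),a.max(),'r',r.min(),r.max())
    for x,y in((273,253),(333,243),(253,213),(308,202)):
        q=yz(f(x,y))[0]-pv; print((x,y),'ang',np.arctan2(q[0],-q[1]).round(3),'r',np.hypot(*q).round(4))
# dial center via body xy
E
```

```text
dial [ 0.46235149 -0.12734143  0.0837399 ] [ 0.87094205 -0.33311082 -0.36124387] 3075 yaw -20.930445458613853
0.004 pv [-0.00081015  0.09908504] tip [-0.0007188   0.04334079] len 0.05574432548327391 tipang 0.001638656005595078
86 idx mean 0.404055434426204 0.27840045235881616 0.5413909262599266 r 0.043621963151428196 0.061210847499402414
(273, 253) ang 0.535 r 0.0447
(333, 243) ang 0.299 r 0.0439
(253, 213) ang 0.488 r 0.0581
(308, 202) ang 0.313 r 0.0582
0.006 pv [-0.00081914  0.10176863] tip [-0.00072896  0.04673887] len 0.05502983031843482 tipang 0.0016386560055954467
86 idx mean 0.424961511962059 0.29467409000372774 0.5737945140730566 r 0.04052107778492832 0.05807412835102248
(273, 253) ang 0.535 r 0.0441
(333, 243) ang 0.299 r 0.0434
(253, 213) ang 0.488 r 0.0573
(308, 202) ang 0.313 r 0.0575
```

The index sits on the +y side of the dial at about 0.407 rad (crop pixels of the bracket: (253,213), (308,202), (273,253), (333,243)). The pointer hangs plumb and the dial faces away from the robot. Next I go to the grasp.

>>> play_rows(
  targets=[
    {"offset": [0,0,0.3],"delta_rot": [-0.33,-0.8,0],"fingers": 1},
    {"offset": [0,0,0.3],"delta_rot": [-0.33,-0.8,0],"fingers": 1},
    {"offset": [0,0,0.3],"delta_rot": [-0.33,-0.8,0],"fingers": 1},
    {"offset": [0,0,0.3],"delta_rot": [-0.33,-0.8,0],"fingers": 1},
    {"offset": [0,0,0.3],"delta_rot": [-0.33,-0.8,0],"fingers": 1},
    {"offset": [-0.062,0.026,0],"delta_rot": [0,0,1],"fingers": 1},
    {"offset": [-0.062,0.026,0],"delta_rot": [0,0,1],"fingers": 1},
    {"offset": [-0.062,0.026,0],"delta_rot": [0,0,1],"fingers": 1},
    {"offset": [-0.062,0.026,0],"delta_rot": [0,0,1],"fingers": 1},
    {"offset": [-0.062,0.026,0],"delta_rot": [0,0,1],"fingers": 1},
    {"offset": [-0.062,0.026,0],"delta_rot": [0,0,1],"fingers": 1},
    {"offset": [-0.062,0.026,0],"delta_rot": [0,0,1],"fingers": 1},
  ],
)

```text
t: 5.5
tcp_pos: [0.4843, -0.1367, 0.2597]
eef_rot: [[0.213, -0.977, 0.001], [-0.977, -0.213, -0.001], [0.001, -0.001, -1.0]]
ft_force: [-0.5, 0.3, -0.2]
finger_gap: 0.0854
```

>>> play_rows(
  targets=[
    {"offset": [-0.062,0.026,0],"delta_rot": [0,0,1],"fingers": 1},
    {"offset": [-0.062,0.026,0],"delta_rot": [0,0,1],"fingers": 1},
    {"offset": [-0.062,0.026,0],"delta_rot": [0,0,1],"fingers": 1},
    {"offset": [-0.062,0.026,0],"delta_rot": [0,0,1],"fingers": 1},
    {"offset": [-0.062,0.026,0],"delta_rot": [0,0,1],"fingers": 1},
    {"offset": [-0.062,0.026,0],"delta_rot": [0,0,1],"fingers": 1},
    {"offset": [-0.062,0.026,0],"delta_rot": [0,0,1],"fingers": 1},
    {"offset": [-0.062,0.026,0],"delta_rot": [0,0,1],"fingers": 1},
    {"offset": [-0.062,0.026,0],"delta_rot": [0,0,1],"fingers": 1},
    {"offset": [-0.062,0.026,0],"delta_rot": [0,0,1],"fingers": 1},
    {"offset": [-0.062,0.026,0],"delta_rot": [0,0,1],"fingers": 1},
    {"offset": [-0.062,0.026,0],"delta_rot": [0,0,1],"fingers": 1},
  ],
)

```text
t: 6.5
tcp_pos: [0.4545, -0.1242, 0.2596]
eef_rot: [[0.923, -0.386, 0.001], [-0.386, -0.923, -0.001], [0.002, 0.0, -1.0]]
ft_force: [0.6, -0.3, 0.2]
finger_gap: 0.0851
```

>>> play_rows(
  targets=[
    {"offset": [0,0,-0.5],"delta_rot": [0,0,0.06],"fingers": 1},
    {"offset": [0,0,0],"delta_rot": [0,0,0],"fingers": 1},
    {"offset": [0,0,0],"delta_rot": [0,0,0],"fingers": 1},
  ],
)

```text
t: 6.75
tcp_pos: [0.4541, -0.124, 0.2387]
eef_rot: [[0.923, -0.386, -0.001], [-0.386, -0.923, 0.001], [-0.001, -0.0, -1.0]]
ft_force: [-0.0, -0.9, 0.8]
finger_gap: 0.0854
```

```bash
python3 - <<'E'
from h import *
s=sense();print(s['t'],s['tcp_pos'],s['eef_rot'])
p,d,K,E=grab('wrist','w3.png');P=pts(d,K,E)
v,u=np.mgrid[:400,:640]
m=(P[...,2]>.150)&(P[...,2]<.170)&(np.hypot(P[...,0]-.455,P[...,1]+.124)<.03)
Q=P[m]; print(len(Q),Q.mean(0)); rc=cv2.minAreaRect(Q[:,:2].astype(np.float32));print(rc, np.percentile(Q[:,2],[5,50,95]))
E
```

```text
6.75 [ 0.45414316 -0.1240438   0.23866072] [[ 9.22697533e-01 -3.85522553e-01 -1.27403700e-03]
 [-3.85521904e-01 -9.22698395e-01  7.30683797e-04]
 [-1.45724697e-03 -1.83030968e-04 -9.99998921e-01]]
937 [ 0.45601623 -0.12385033  0.16132237]
((0.4552857279777527, -0.12506802380084991), (0.03388594090938568, 0.011937386356294155), 67.50373840332031) [0.15772907 0.16171507 0.16272583]
```

>>> play_rows(
  targets=[
    {"offset": [0.03,-0.02,-0.7],"delta_rot": [0,0,0],"fingers": 1},
    {"offset": [0,0,-0.7],"delta_rot": [0,0,0],"fingers": 1},
    {"offset": [0,0,-0.7],"delta_rot": [0,0,0],"fingers": 1},
    {"offset": [0,0,-0.7],"delta_rot": [0,0,0],"fingers": 0},
    {"offset": [0,0,0],"delta_rot": [0,0,0],"fingers": -1},
    {"offset": [0,0,0],"delta_rot": [0,0,0],"fingers": -1},
    {"offset": [0,0,0],"delta_rot": [0,0,0],"fingers": -1},
    {"offset": [0,0,0],"delta_rot": [0,0,0],"fingers": -1},
    {"offset": [0,0,0],"delta_rot": [0,0,0],"fingers": -1},
    {"offset": [0,0,0],"delta_rot": [0,0,0],"fingers": -1},
  ],
  newtons=80,
)

```text
t: 7.63
tcp_pos: [0.4576, -0.1262, 0.1295]
eef_rot: [[0.923, -0.385, 0.003], [-0.385, -0.923, -0.002], [0.004, 0.001, -1.0]]
ft_force: [-1.1, 0.1, 5.6]
finger_gap: 0.0108
```

>>> play_rows(
  targets=[
    {"offset": [0,0,0],"delta_rot": [0,0,0],"fingers": -1},
    {"offset": [0,0,0],"delta_rot": [0,0,0],"fingers": -1},
    {"offset": [0,0,0],"delta_rot": [0,0,0],"fingers": -1},
  ],
)

```text
t: 7.88
tcp_pos: [0.4577, -0.1262, 0.1295]
eef_rot: [[0.923, -0.385, 0.003], [-0.385, -0.923, -0.002], [0.004, 0.0, -1.0]]
ft_force: [-1.5, 0.8, 6.6]
finger_gap: 0.011
```

>>> play_rows(
  targets=[
    {"offset": [0,0,0.5],"delta_rot": [0,0,0],"fingers": -1},
    {"offset": [0,0,0.9],"delta_rot": [0,0,0],"fingers": -1},
    {"offset": [0,0,0.9],"delta_rot": [0,0,0],"fingers": -1},
    {"offset": [0,0,0.7],"delta_rot": [0,0,0],"fingers": -1},
    {"offset": [0.225,0.69,0],"delta_rot": [0,0,0.56],"fingers": -1},
    {"offset": [0.225,0.69,0],"delta_rot": [0,0,0.56],"fingers": -1},
    {"offset": [0.225,0.69,0],"delta_rot": [0,0,0.56],"fingers": -1},
    {"offset": [0.225,0.69,0],"delta_rot": [0,0,0.56],"fingers": -1},
    {"offset": [0.225,0.69,0],"delta_rot": [0,0,0.56],"fingers": -1},
    {"offset": [0.225,0.69,0],"delta_rot": [0,0,0.56],"fingers": -1},
    {"offset": [0.225,0.69,0],"delta_rot": [0,0,0.56],"fingers": -1},
    {"offset": [0.225,0.69,0],"delta_rot": [0,0,0.56],"fingers": -1},
  ],
)

```text
t: 8.88
tcp_pos: [0.528, 0.0968, 0.2468]
eef_rot: [[0.999, -0.035, -0.001], [-0.035, -0.999, -0.0], [-0.001, 0.0, -1.0]]
ft_force: [0.6, -0.9, -3.0]
finger_gap: 0.011
```

>>> play_rows(
  targets=[
    {"offset": [0.225,0.69,0],"delta_rot": [0,0,0.56],"fingers": -1},
    {"offset": [0.225,0.69,0],"delta_rot": [0,0,0.56],"fingers": -1},
    {"offset": [0,0,0],"delta_rot": [0,0,0],"fingers": -1},
    {"offset": [0,0,0],"delta_rot": [0,0,0],"fingers": -1},
    {"offset": [0,0,0],"delta_rot": [0,0,0],"fingers": -1},
  ],
)

```text
t: 9.3
tcp_pos: [0.5458, 0.1502, 0.2466]
eef_rot: [[0.999, 0.052, -0.001], [0.052, -0.999, -0.001], [-0.001, 0.0, -1.0]]
ft_force: [-0.5, 0.4, -3.6]
finger_gap: 0.0109
```

```bash
python3 - <<'E'
from h import *
s=sense();print(s['t'],s['tcp_pos'],s['eef_rot'],s['ft_force'])
p,d,K,E=grab('wrist','w4.png'); ps,ds,Ks,Es=grab('side','s4.png')
cv2.imwrite('pics/w4b.png',np.vstack([cv2.resize(p[60:380,160:480,::-1],(600,600))]))
E
```

```text
9.3 [0.54575563 0.15021842 0.24664858] [[ 9.98634726e-01  5.22174292e-02 -1.42305559e-03]
 [ 5.22166822e-02 -9.98635623e-01 -5.57141479e-04]
 [-1.45020650e-03  4.82073587e-04 -9.99998832e-01]] [-0.47962454  0.36086328 -3.58700054]
```

View pics/w4b.png

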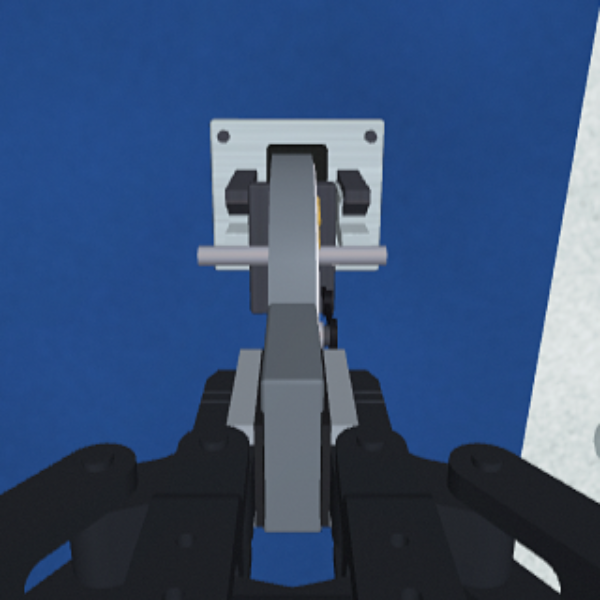

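The wrist crop shows the rod lying from (198,255) to (386,255) above the rest, parallel to the fork line. Next I measure it.

```bash
python3 - <<'E'
from h import *
p,d,K,E=load('w4');P=pts(d,K,E)
v,u=np.mgrid[:400,:640]
E=np.array(E);cam=-E[:3,:3].T@E[:3,3]
m=(v>186)&(v<206)&(u>255)&(u<375)&((u<290)|(u>335))&(P[...,2]>.115)&(P[...,2]<.16)
for nm,mm in (('L',m&(u<320)),('R',m&(u>320))):
    cs=[]
    Q=P[mm]; c=Q.mean(0); r=(c-cam)/np.linalg.norm(c-cam)
    print(nm,len(Q),Q.min(0).round(4),Q.max(0).round(4),'axis',(c+r*.0033).round(4), 'rows',np.ptp(v[mm])+1)
    print(ray([u[mm].mean(),v[mm].mean()],K,E,.133))
x=P[m][:,0];print('mid x',(np.percentile(x,.5)+np.percentile(x,99.5))/2,np.ptp(x))
s=sense()
E
```

```text
L 244 [0.507  0.1442 0.133 ] [0.5254 0.1521 0.1389] axis [0.516  0.1475 0.1331] rows 10
[[0.51600654 0.14750491 0.133     ]]
R 354 [0.5605 0.1409 0.1253] [0.5829 0.1559 0.1382] axis [0.5713 0.1505 0.1321] rows 19
[[0.57118773 0.15075785 0.133     ]]
mid x 0.5448923870461846 0.07597463933709037
```

>>> play_rows(
  targets=[
    {"offset": [0.068,0.022,-0.3],"delta_rot": [0,0,0],"fingers": -1},
    {"offset": [0,0,-0.4],"delta_rot": [0,0,0],"fingers": -1},
    {"offset": [0,0,-0.4],"delta_rot": [0,0,0],"fingers": -1},
    {"offset": [0,0,0],"delta_rot": [0,0,0],"fingers": -1},
    {"offset": [0,0,0],"delta_rot": [0,0,0],"fingers": -1},
    {"offset": [0,0,0],"delta_rot": [0,0,0],"fingers": -1},
  ],
)

```text
t: 9.9
tcp_pos: [0.5494, 0.151, 0.2038]
eef_rot: [[0.999, 0.052, 0.001], [0.052, -0.999, 0.0], [0.001, -0.0, -1.0]]
ft_force: [-0.8, 0.6, -3.3]
finger_gap: 0.0109
```

```bash
cat > rod.py <<'E'
from h import *
import sys
s=sense();print(s['t'],np.round(s['tcp_pos'],4),np.round(s['eef_rot'],4).tolist(),np.round(s['ft_force'],1),np.round(s['torque'],2))
p,d,K,E=grab('wrist',sys.argv[1]+'.png');P=pts(d,K,E)
E=np.array(E);cam=-E[:3,:3].T@E[:3,3]; v,u=np.mgrid[:400,:640]
zt=s['tcp_pos'][2]-.1135
m=(P[...,2]>zt-.006)&(P[...,2]<zt+.008)&(abs(P[...,0]-.5475)<.045)&(abs(P[...,0]-.5475)>.0195)&(abs(P[...,1]-.15)<.012)
for nm,mm in (('L',m&(P[...,0]<.5475)),('R',m&(P[...,0]>.5475))):
    Q=P[mm]
    if len(Q)<5: print(nm,len(Q));continue
    c=np.median(Q,0); r=(c-cam)/np.linalg.norm(c-cam)
    print(nm,len(Q),Q.min(0).round(4),Q.max(0).round(4),'axis',(c+r*.0035).round(4),'uv',u[mm].mean(),v[mm].mean())
E
python3 rod.py w5
```

```text
9.9 [0.5494 0.151  0.2038] [[0.9987, 0.0516, 0.0009], [0.0516, -0.9987, 0.0], [0.0009, -0.0, -1.0]] [-0.8  0.6 -3.3] [-0.02 -0.04 -0.03]
L 226 [0.5109 0.1451 0.0907] [0.5278 0.1529 0.0957] axis [0.5191 0.1485 0.09  ] uv 276.11504424778764 196.4867256637168
R 288 [0.567  0.1477 0.0888] [0.5867 0.156  0.0967] axis [0.5773 0.1517 0.0901] uv 352.40625 196.03125
```

>>> play_rows(
  targets=[
    {"offset": [-0.02,0,-0.25],"delta_rot": [0,0,0],"fingers": -1},
    {"offset": [0,0,-0.15],"delta_rot": [0,0,0],"fingers": -1},
    {"offset": [0,0,-0.15],"delta_rot": [0,0,0],"fingers": -1},
    {"offset": [0,0,-0.1],"delta_rot": [0,0,0],"fingers": -1},
    {"offset": [0,0,-0.1],"delta_rot": [0,0,0],"fingers": -1},
    {"offset": [0,0,0],"delta_rot": [0,0,0],"fingers": -1},
  ],
)

```text
t: 10.45
tcp_pos: [0.5482, 0.1507, 0.1724]
eef_rot: [[0.999, 0.052, -0.0], [0.052, -0.999, -0.002], [-0.0, 0.002, -1.0]]
ft_force: [1.7, -3.2, -4.9]
finger_gap: 0.011
```

>>> play_rows(
  targets=[
    {"offset": [0,0,-0.1],"delta_rot": [0,0,0],"fingers": -1},
    {"offset": [0,0,-0.05],"delta_rot": [0,0,0],"fingers": -1},
    {"offset": [0,0,0],"delta_rot": [0,0,0],"fingers": -1},
    {"offset": [0,0,0],"delta_rot": [0,0,0],"fingers": -1},
  ],
)

```text
t: 10.78
tcp_pos: [0.5481, 0.1516, 0.1674]
eef_rot: [[0.999, 0.052, -0.0], [0.052, -0.999, 0.0], [-0.0, -0.0, -1.0]]
ft_force: [-0.4, -1.4, 0.1]
finger_gap: 0.0108
```

```bash
python3 rod.py w6
```

```text
10.7833 [0.5481 0.1516 0.1674] [[0.9986, 0.0523, -0.0003], [0.0523, -0.9986, 0.0005], [-0.0002, -0.0005, -1.0]] [-0.4 -1.4  0.1] [-0.32  0.16 -0.  ]
L 268 [0.5096 0.1382 0.048 ] [0.5279 0.1619 0.0619] axis [0.5216 0.1426 0.0533] uv 279.69776119402985 200.77985074626866
R 261 [0.567  0.1381 0.0479] [0.5853 0.1603 0.0619] axis [0.5744 0.1454 0.0531] uv 350.91570881226056 201.1264367816092
```

```bash
python3 - <<'E'
from h import *
p,d,K,E=load('w6'); cv2.imwrite('pics/w6b.png',cv2.resize(p[130:250,235:395,::-1],(800,600),interpolation=cv2.INTER_CUBIC))
E
```

View pics/w6b.png

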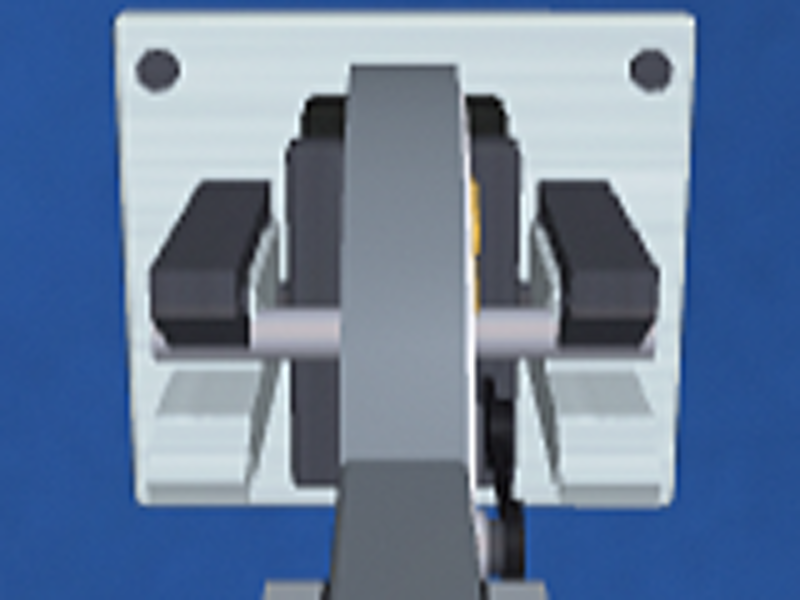

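The picture shows both dark jaw noses (205,300) and (610,300) closed over the rod, and the rod down in the slots. Now I rock it by 0.407 rad towards +y about the rod.

>>> play_rows(
  targets=[
    {"offset": [-0.006,0.115,-0.002],"delta_rot": [-0.508,-0.026,0],"fingers": -1},
    {"offset": [-0.006,0.115,-0.007],"delta_rot": [-0.508,-0.026,0],"fingers": -1},
    {"offset": [-0.006,0.115,-0.012],"delta_rot": [-0.508,-0.026,0],"fingers": -1},
    {"offset": [-0.006,0.114,-0.016],"delta_rot": [-0.508,-0.026,0],"fingers": -1},
    {"offset": [-0.006,0.113,-0.021],"delta_rot": [-0.508,-0.026,0],"fingers": -1},
    {"offset": [-0.006,0.112,-0.026],"delta_rot": [-0.508,-0.026,0],"fingers": -1},
  ],
)

```text
t: 11.33
tcp_pos: [0.5468, 0.1791, 0.164]
eef_rot: [[0.999, 0.051, 0.013], [0.052, -0.969, -0.243], [0.0, 0.243, -0.97]]
ft_force: [-0.8, -1.8, -1.2]
finger_gap: 0.0111
```

>>> play_rows(
  targets=[
    {"offset": [-0.006,0.111,-0.03],"delta_rot": [-0.508,-0.026,0],"fingers": -1},
    {"offset": [-0.006,0.11,-0.035],"delta_rot": [-0.508,-0.026,0],"fingers": -1},
    {"offset": [-0.006,0.109,-0.039],"delta_rot": [-0.508,-0.026,0],"fingers": -1},
    {"offset": [-0.006,0.107,-0.043],"delta_rot": [-0.508,-0.026,0],"fingers": -1},
    {"offset": [0,0,0],"delta_rot": [0,0,0],"fingers": -1},
    {"offset": [0,0,0],"delta_rot": [0,0,0],"fingers": -1},
    {"offset": [0,0,0],"delta_rot": [0,0,0],"fingers": -1},
    {"offset": [0,0,0],"delta_rot": [0,0,0],"fingers": -1},
    {"offset": [0,0,0],"delta_rot": [0,0,0],"fingers": -1},
    {"offset": [0,0,0],"delta_rot": [0,0,0],"fingers": -1},
  ],
)

```text
t: 12.17
tcp_pos: [0.5458, 0.1962, 0.158]
eef_rot: [[0.999, 0.047, 0.02], [0.051, -0.918, -0.394], [-0.0, 0.394, -0.919]]
ft_force: [-0.4, 0.1, -3.1]
finger_gap: 0.0111
```

```bash
python3 - <<'E'
from h import *
s=sense();R=np.array(s['eef_rot']);print(s['t'],s['tcp_pos'],np.round(R,4).tolist(),s['ft_force'],s['torque'],'tilt',np.arctan2(-R[1,2],-R[2,2]), s['tcp_pos']-.1134*(-R[:,2]))
for n in('wrist','side','top'): p,d,K,E=grab(n,n[0]+'7.png')
p,d,K,E=load('w7'); a=cv2.resize(p[100:300,220:420,::-1],(600,600),interpolation=cv2.INTER_CUBIC)
cv2.imwrite('pics/w7b.png',a)
E
```

```text
12.1667 [0.54575055 0.19615619 0.15801941] [[0.9987, 0.0474, 0.02], [0.0514, -0.9177, -0.394], [-0.0004, 0.3945, -0.9189]] [-0.41617785  0.11317373 -3.07053035] [ 0.60310738  0.03218431 -0.00208294] tilt 0.40504310816450784 [0.54801306 0.15147886 0.05381587]
```

View pics/w7b.png

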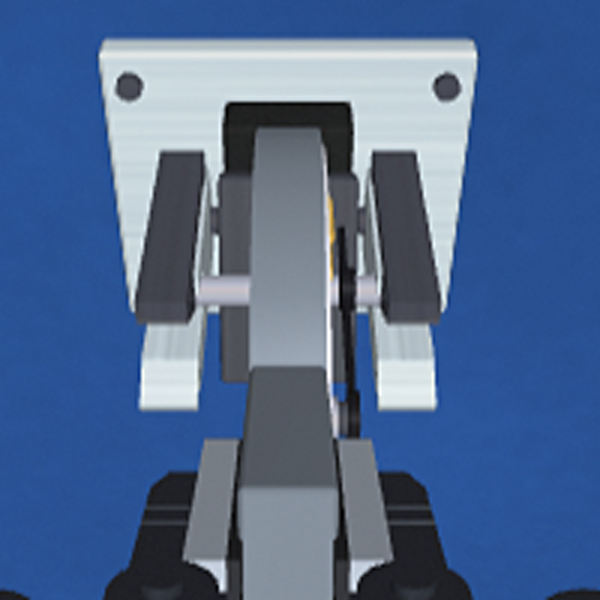

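```bash
python3 - <<'E'
from h import *
def fit(Q):
    c=Q.mean(0);q=np.linalg.svd(Q-c,full_matrices=0);return c,q[2][2],q[1]/np.sqrt(len(Q))
p,d,K,E=load('w7');P=pts(d,K,E)
v,u=np.mgrid[:400,:640]
m=(u>220+252/3)&(u<220+322/3)&(v>100+385/3)&(v<100+480/3)
c,n,s=fit(P[m]);n*=np.sign(n[1]);print('tab +y face',c.round(4),n.round(3),'tilt',np.arctan2(-n[2],n[1]),s)
hsv=cv2.cvtColor(p,cv2.COLOR_RGB2HSV)
o=(hsv[...,0]>10)&(hsv[...,0]<30)&(hsv[...,1]>120)&(u>320)&(u<340)&(v>150)&(v<200)
print('idx',o.sum(),np.median(P[o],0),P[o].min(0),P[o].max(0))
k=(p.max(2)<45)&(u>325)&(u<342)&(v>170)&(v<246)
for a in range(172,246,9):
    kk=k&(v>=a)&(v<a+9)
    if kk.sum(): print(a,kk.sum(),np.median(P[kk],0).round(4))
# rim circle: body centre in (y,z)
b=(u>220+258/3)&(u<220+310/3)&(v>100+140/3)&(v<100+355/3)
Q=P[b]; th=.0515; ex=np.array([np.cos(th),np.sin(th),0]); ey=np.array([-np.sin(th),np.cos(th),0])
Y=(Q-[.5477,.15,0])@ey; Z=Q[:,2]
A=np.c_[2*Y,2*Z,np.ones(len(Y))];x=np.linalg.lstsq(A,Y**2+Z**2,rcond=None)[0];r=np.sqrt(x[2]+x[0]**2+x[1]**2);print('disc',x[:2],r,'tilt from seat',np.arctan2(x[0],x[1]-.054),np.hypot(x[0],x[1]-.054))
# fixed radius
from scipy.optimize import least_squares
f=least_squares(lambda c:np.hypot(Y-c[0],Z-c[1])-.048,[.02,.11],loss='soft_l1',f_scale=.001).x;print('disc48',f,np.arctan2(f[0],f[1]-.054),np.hypot(f[0],f[1]-.054))
# jaw/fork check: side of small prongs
E
```

```text
tab +y face [0.5443 0.2176 0.1651] [-0.044  0.913 -0.405] tilt 0.4173251383061626 [0.00890948 0.00262509 0.00025566]
idx 23 [0.55519323 0.18757186 0.07682719] [0.5547597  0.15824382 0.04384731] [0.55832633 0.189025   0.08217063]
172 10 [0.5574 0.1857 0.078 ]
181 21 [0.5572 0.1859 0.0853]
190 31 [0.5573 0.1884 0.0961]
199 35 [0.5573 0.186  0.1014]
208 22 [0.5572 0.1857 0.1105]
217 27 [0.5572 0.1858 0.118 ]
226 28 [0.557  0.1891 0.1294]
235 24 [0.5569 0.1877 0.1342]
244 8 [0.5572 0.1855 0.1353]
disc [0.15843674 0.15256388] 0.09647369778256584 tilt from seat 1.0142833682280454 0.18659324777116873
disc48 [0.02379237 0.10774031] 0.41679057760708244 0.058771575637826194
```

```bash
python3 - <<'E'
from h import *
v,u=np.mgrid[:400,:640]
np.set_printoptions(suppress=True,linewidth=150)
p,d,K,E=load('w2');P=pts(d,K,E);hsv=cv2.cvtColor(p,cv2.COLOR_RGB2HSV)
th=np.radians(-22.5);gx=np.array([np.cos(th),np.sin(th),0]);gy=np.cross([0,0,1],gx)
k=(p.max(2)<40)&(v>160)&(v<205)&(u>305)&(u<327)
def G(Q,o): return np.c_[(Q-o)@gx,(Q-o)@gy,Q[:,2]-.1]*1000
o0=np.array([.4550,-.1246,0])
g=G(P[k],o0);
for a in range(160,205,5):
    q=g[(v[k]>=a)&(v[k]<a+5)]
    if len(q): print('ptr',a,len(q),np.median(q,0).round(1))
m=(hsv[...,0]>10)&(hsv[...,0]<30)&(hsv[...,1]>130)&(hsv[...,2]>100)&(v>123)&(v<180)&(u>270)&(u<310)
q=G(P[m],o0); 
for vv in np.unique(v[m]): 
    s=v[m]==vv; us=u[m][s]; print(vv,[(int(a),*b.round(1)) for a,b in zip(us,q[s])][::max(1,len(us)//4)])
p,d,K,E=load('w7');P=pts(d,K,E);hsv=cv2.cvtColor(p,cv2.COLOR_RGB2HSV)
o=(hsv[...,0]>10)&(hsv[...,0]<30)&(hsv[...,1]>120)&(u>320)&(u<340)&(v>150)&(v<200)
print(np.c_[u[o],v[o],(P[o]*1000).round(1)])
E
```

```text
ptr 160 4 [ 12.4  -0.2 -55.1]
ptr 165 10 [ 12.4  -0.3 -49.6]
ptr 170 38 [ 13.7  -0.  -37.8]
ptr 175 41 [ 13.4  -0.1 -32.8]
ptr 180 15 [ 12.6  -0.2 -25.7]
ptr 185 15 [ 12.8  -0.3 -18.4]
ptr 190 15 [ 12.6  -0.4 -11.6]
ptr 195 30 [12.8 -0.5 -3.3]
ptr 200 62 [13.  -0.5  1.6]
163 [(291, np.float64(9.4), np.float64(22.3), np.float64(-59.2)), (292, np.float64(9.6), np.float64(21.4), np.float64(-59.0)), (293, np.float64(9.4), np.float64(20.5), np.float64(-59.4)), (294, np.float64(9.1), np.float64(19.7), np.float64(-60.0)), (295, np.float64(9.7), np.float64(18.7), np.float64(-59.0)), (296, np.float64(10.3), np.float64(17.8), np.float64(-58.1)), (297, np.float64(9.5), np.float64(17.0), np.float64(-59.5))]
164 [(284, np.float64(10.1), np.float64(28.2), np.float64(-55.8)), (287, np.float64(9.3), np.float64(25.7), np.float64(-57.4)), (290, np.float64(9.7), np.float64(23.0), np.float64(-56.9)), (293, np.float64(9.4), np.float64(20.4), np.float64(-57.7)), (296, np.float64(9.8), np.float64(17.8), np.float64(-57.3))]
165 [(284, np.float64(9.4), np.float64(28.1), np.float64(-55.3)), (287, np.float64(9
[... 2900 characters left out ...]
 69.6]
 [330.  169.  555.2 187.5  69.9]
 [330.  170.  555.1 188.2  72. ]
 [330.  171.  555.1 188.   72.9]
 [330.  172.  555.1 188.   74.1]
 [330.  173.  555.  188.6  76. ]
 [330.  174.  554.9 188.4  76.7]
 [330.  175.  554.9 188.5  78.1]
 [330.  176.  554.9 188.5  79.2]
 [330.  177.  554.8 189.   80.9]
 [330.  178.  554.8 188.3  81. ]
 [330.  179.  554.9 187.5  81. ]
 [330.  180.  554.8 187.6  82.2]
 [330.  181.  558.3 158.2  43.8]
 [330.  184.  555.8 178.2  74. ]
 [330.  185.  555.8 178.1  75. ]
 [330.  186.  555.7 178.7  76.8]
 [330.  187.  555.6 179.4  78.9]
 [330.  188.  555.7 178.1  78.3]
 [330.  189.  555.6 178.5  79.8]
 [330.  190.  555.5 179.   81.5]
 [330.  191.  555.6 178.5  81.9]]
```

Depth gives the bracket's true plane (about 3 mm behind the pointer), and from it the index is at about 0.378 rad. In this view the gap middle is at y≈182.4 mm and the pointer at about 185 mm, so the gauge is about 0.037 rad too far. I'll rock it back a little.

>>> play_rows(
  targets=[
    {"offset": [0.0025,-0.0486,0.019],"delta_rot": [0.231,0.012,0],"fingers": -1},
    {"offset": [0.0025,-0.0486,0.019],"delta_rot": [0.231,0.012,0],"fingers": -1},
    {"offset": [0,0,0],"delta_rot": [0,0,0],"fingers": -1},
    {"offset": [0,0,0],"delta_rot": [0,0,0],"fingers": -1},
    {"offset": [0,0,0],"delta_rot": [0,0,0],"fingers": -1},
    {"offset": [0,0,0],"delta_rot": [0,0,0],"fingers": -1},
    {"offset": [0,0,0],"delta_rot": [0,0,0],"fingers": -1},
    {"offset": [0,0,0],"delta_rot": [0,0,0],"fingers": -1},
    {"offset": [0,0,0],"delta_rot": [0,0,0],"fingers": -1},
    {"offset": [0,0,0],"delta_rot": [0,0,0],"fingers": -1},
    {"offset": [0,0,0],"delta_rot": [0,0,0],"fingers": -1},
    {"offset": [0,0,0],"delta_rot": [0,0,0],"fingers": -1},
  ],
)

```text
t: 13.32
tcp_pos: [0.5459, 0.1924, 0.1595]
eef_rot: [[0.999, 0.049, 0.018], [0.052, -0.931, -0.361], [-0.001, 0.362, -0.932]]
ft_force: [-0.5, -0.7, -3.1]
finger_gap: 0.011
```

>>> play_rows(
  targets=[
    {"offset": [0,0,0],"delta_rot": [0,0,0],"fingers": -1},
    {"offset": [0,0,0],"delta_rot": [0,0,0],"fingers": -1},
    {"offset": [0,0,0],"delta_rot": [0,0,0],"fingers": -1},
    {"offset": [0,0,0],"delta_rot": [0,0,0],"fingers": -1},
    {"offset": [0,0,0],"delta_rot": [0,0,0],"fingers": -1},
    {"offset": [0,0,0],"delta_rot": [0,0,0],"fingers": -1},
    {"offset": [0,0,0],"delta_rot": [0,0,0],"fingers": -1},
    {"offset": [0,0,0],"delta_rot": [0,0,0],"fingers": -1},
    {"offset": [0,0,0],"delta_rot": [0,0,0],"fingers": -1},
    {"offset": [0,0,0],"delta_rot": [0,0,0],"fingers": -1},
  ],
)

```text
t: 14.15
tcp_pos: [0.546, 0.1923, 0.1595]
eef_rot: [[0.999, 0.049, 0.018], [0.052, -0.931, -0.361], [-0.0, 0.362, -0.932]]
ft_force: [0.8, -0.4, -2.9]
finger_gap: 0.0109
```

```bash
python3 - <<'E'
from h import *
from scipy.optimize import least_squares
np.set_printoptions(suppress=True,linewidth=150)
s=sense();R=np.array(s['eef_rot']);print(s['t'],s['tcp_pos'],np.round(s['ft_force'],2),np.round(s['torque'],2),'tilt',np.arctan2(-R[1,2],-R[2,2]),'rod?',s['tcp_pos']-.1134*(-R[:,2]))
p,d,K,E=grab('wrist','w8.png');P=pts(d,K,E);v,u=np.mgrid[:400,:640];hsv=cv2.cvtColor(p,cv2.COLOR_RGB2HSV)
th=.0515;ey=np.array([-np.sin(th),np.cos(th),0]);ex=np.array([np.cos(th),np.sin(th),0]);o=np.array([.5477,.15,0])
Yr=(P-o)@ey;Xr=(P-o)@ex;Z=P[...,2]
m=(hsv[...,0]>10)&(hsv[...,0]<30)&(hsv[...,1]>120)&(abs(Xr)<.015)&(Z>.05)&(Z<.1)&(Yr>0)&(Yr<.06)
print('idx',np.c_[u[m],v[m],(np.c_[Xr[m],Yr[m],Z[m]]*1000).round(1)])
k=(p.max(2)<45)&(Xr>.006)&(Xr<.018)&(Z>.07)&(Z<.15)&(Yr>.02)&(Yr<.05)
for z in np.arange(.07,.15,.01):
    q=k&(Z>=z)&(Z<z+.01)
    if q.sum(): print('ptr',z.round(3),q.sum(),(np.percentile(Yr[q],[10,50,90])*1000).round(1))
b=(abs(Xr)<.0045)&(Z>.07)&(Z<.16)&(Yr>.02)&(np.hypot(Yr-.0225,Z-.109)<.054)&(np.hypot(Yr-.0225,Z-.109)>.042)
f=least_squares(lambda c:np.hypot(Yr[b]-c[0],Z[b]-c[1])-.048,[.02,.11],loss='soft_l1',f_scale=.001).x;print('disc',b.sum(),f,np.arctan2(f[0],f[1]-.054),np.hypot(f[0],f[1]-.054))
a=cv2.resize(p[130:250,240:400,::-1],(800,600),interpolation=cv2.INTER_CUBIC);cv2.imwrite('pics/w8b.png',a)
E
```

```text
14.15 [0.54601574 0.1923273  0.15954887] [ 0.83 -0.4  -2.94] [ 0.51  0.07 -0.01] tilt 0.3694612895178047 rod? [0.5481136  0.15138408 0.05381897]
idx [[330.  167.    9.6  36.8  69.5]
 [330.  168.    9.5  37.5  71.8]
 [330.  169.    9.5  37.3  72.6]
 [330.  170.    9.5  36.6  72.7]
 [330.  171.    9.4  38.   76.1]
 [330.  172.    9.4  36.8  75.4]
 [330.  173.    9.4  36.5  76.2]
 [330.  174.    9.3  37.3  78.5]
 [330.  175.    9.3  37.1  79.5]
 [330.  176.    9.2  37.2  80.6]
 [330.  177.    9.2  36.4  80.6]
 [330.  178.    9.2  36.8  82.3]
 [330.  179.    9.1  37.   83.7]
 [330.  180.    9.2  35.7  83.1]
 [330.  183.    9.7  26.8  73.7]
 [330.  184.    9.6  27.3  75.5]
 [330.  185.    9.6  27.4  76.7]
 [330.  186.    9.6  26.8  77.1]
 [330.  187.    9.5  27.4  79. ]
 [330.  188.    9.5  26.8  79.3]
 [330.  189.    9.4  27.5  81.5]
 [330.  190.    9.5  26.9  81.7]
 [330.  191.    9.4  27.1  83.2]]
ptr 0.07 5 [32.2 32.3 32.6]
ptr 0.08 19 [32.  32.4 32.8]
ptr 0.09 39 [32.3 35.1 35.8]
ptr 0.1 40 [31.4 32.4 32.9]
ptr 0.11 27 [31.9 32.4 32.9]
ptr 0.12 22 [31.9 32.3 33.3]
ptr 0.13 48 [32.3 35.2 36.3]
disc 1573 [0.02164637 0.109019  ] 0.3748336724232855 0.059124066242146625
```

View pics/w8b.png

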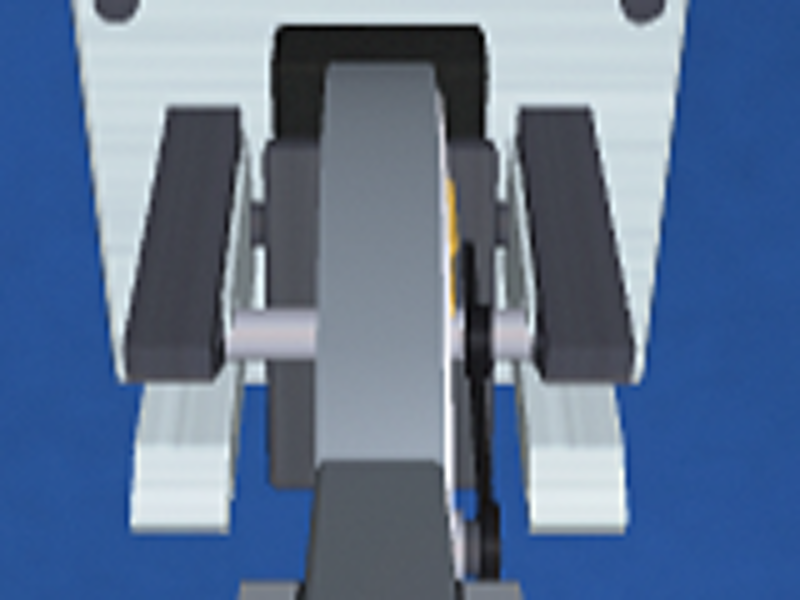

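Gap middle is 31.1 mm and pointer centre about 31.2 mm (rest y), so the pointer is on the mark. One quick check of the jaw against its free closed state, and then I hand in.

```bash
python3 - <<'E'
from h import *
th=.0515;ey=np.array([-np.sin(th),np.cos(th),0]);ex=np.array([np.cos(th),np.sin(th),0]);o=np.array([.5477,.15,0])
for n in('w1','w6','w8'):
    p,d,K,E=load(n);P=pts(d,K,E);Y=(P-o)@ey*1000;X=abs((P-o)@ex)*1000;Z=P[...,2]*1000
    for lo,hi in((63,68),(68,73),(73,77)):
        m=(X>22)&(X<36)&(Z>lo)&(Z<hi)&(Y>-2)&(Y<30)&(p.max(2)<110); print(n,lo,m.sum(),np.percentile(Y[m],[5,50,95]).round(1) if m.sum() else '')
    m=(X>22)&(X<36)&(Z>76)&(Y>3)&(Y<30)&(p.max(2)<110);print(n,'top',m.sum(),np.percentile(Y[m],[5,50,95]).round(1) if m.sum() else '',Z[m].max() if m.sum() else '')
E
```

```text
w1 63 117 [ 1.8  6.1 16.5]
w1 68 95 [ 4.5  6.6 16.5]
w1 73 135 [ 7.3 11.  16.4]
w1 top 6504 [15.9 18.9 21.8] 288.96747849389294
w6 63 115 [ 1.4  4.2 16.5]
w6 68 144 [ 4.3 11.6 16.5]
w6 73 154 [ 7.3 10.7 16.4]
w6 top 5876 [ 4.5 11.6 14.3] 250.38247349406444
w8 63 161 [ 6.2 16.2 17. ]
w8 68 163 [12.3 16.2 17. ]
w8 73 151 [11.4 16.3 16.8]
w8 top 283 [10.7 14.2 16.6] 79.23224534336893
```

```bash
python3 -c "
from h import *
order.job_done(); s=sense(); print(s['t'],s['tcp_pos'],s['finger_gap'])"
```

```text
the job is handed in; nothing more can be done
the job is handed in; nothing more can be done
```

I clipped the gauge's rod into the smaller rest with the dial facing away from the robot. I then rocked it about the rod until the pointer settled in the index gap, and handed it in still gripped. `job_done()` reports no verdict, so this rests on my own checks at 14.15 s, just before hand-in:

- **Rod and jaw:** the rod height worked out from the arm's pose is 53.8 mm, against 54 mm when home. The jaw's outer face is at y ≈ 16.2–16.5 mm in all three pictures compared: before clipping, after clipping, and at the end. That means closed. The last picture shows both noses over the rod.
- **Pointer:** the gap middle is at about 31.1 mm and the pointer centre at about 31.2 mm, which is under 0.01 rad apart, with 0.06 allowed. The gauge is tilted about 0.375 rad and the arm was still over the last 0.8 s.
- **Stud:** I calculate the foot to be about 3 mm clear of it. This comes from geometry; I did not see the gap directly.

**Checks that disagreed:**
- My first index reading was 0.407 rad, because I assumed the wrong depth for the bracket. Depth data corrected it to about 0.378, so I rocked the gauge back 0.037 rad.
- The gauge leaned slightly more than the tool, by about 0.005 to 0.012 rad. I trusted the camera reading of the gauge rather than the tool angle.
- The wrist moment at the end was 0.51 N m. I expected about 0.3 from the gauge's weight, and did not explain the difference.

I did not recheck the phone frame, screwdriver and jar at the end. The arm's path did not go near them.

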